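Set and lock a vegetable slicer's thickness wheel

ROBOT

A 7-joint arm with a two-finger parallel gripper is mounted at the origin on a cart in front of the work surface, level with it; the furniture and walls round the work are solid. World frame = base frame: x ahead of the robot, y to its left, z up, the work surface at z = 0. Lengths are in m, angles in rad, forces in N, time in s.
With the tool pointing down it reaches from about 0.425 to 0.8 m from the base axis. Payload 8.3 kg.
Tool frame: the origin (TCP) lies at the very end of the fingers, on their centre line; the grasp point (between the pads) lies 19 mm behind it; z points along the fingers, y is the line along which they close (so a half turn about z gives the same grasp; the last joint's range is limited). The gripper opens to 85 mm and grips with 20 to 120 N. Pads are 22 mm wide; open, the fingers measure 114 mm over their backs; the gripper's body (76 mm by 85 mm) begins 54 mm behind the grasp point. The pads swing forward as they close: fully open they stand 13 mm farther back than shut.
Start: joints at [1.16, 0.383, 0.016, 1.37, -0.006, 1.388, -0.046], TCP at [0.213, -0.588, 0.231] pointing down, gripper open.
Joint ranges: [-2.95, 2.95], [-0.25, 2.06], [-1.52, 1.56], [0.18, 2.33], [-1.44, 4.58], [0.02, 2.06], [-3.01, 3.01]. Speed limits (rad/s): [2.39, 2.39, 3.01, 3.01, 3.14, 3.14, 3.14].

INTERFACE

Orientations are given as a rotation vector (axis times angle).
In Python, from cell import r, imaging gives the robot as it stands.
- The arm moves only by the shell command python3 -m jog 'ROWS' [FORCE]. ROWS is 1 to 12 rows, parted by semicolons, with the numbers parted by commas; each row has 7 numbers: a rotation vector rx, ry, rz in rad, then dx, dy, dz in m, then the finger opening in m; each row is the pose to reach, as a shift and turn from the pose commanded when the command began, along the tool's axes at that moment; what a row does not reach only later rows make up. A row lasts 1/12 s, in which the tool goes at most 0.0417 m and 0.125 rad, less where a joint would pass 70% of its speed; a pose out of reach is approached as far as the arm can. The fingers move at their own pace and stop on an object; FORCE is the grip in N (left out, the last holds). Time passes only in rows, so rows that do not move let the fingers close. It prints the time, the measured TCP pose, the force, the opening and the grip force at its end. Input that does not fit is refused with a message, and nothing moves.
- r.get_obs(): the state, without advancing time (a new reading comes with each control period).
- imaging.camera(name): name is "side" or "top" or "wrist"; returns a dict with "img" (420x560x3 uint8, blue, green, red), "range_z" (420x560 float32, m along the optical axis (not along the pixel's ray), 0 where there is no reading), "mtx" (3x3 intrinsics, pixels), "dist_coeffs" ([k1, k2, p1, p2, k3] as OpenCV has them; the pictures are not rectified), "xyz" and "attitude" of the camera in the world. Camera axes: x right, y up, looking along -z (the intrinsics and any distortion apply to the point x, -y, -z); pixel columns grow to the right and rows downward; lengths in m; the calibration is good to about 2 mm. A picture is of the moment at which its call begins.
- r.hand_in(): hands the job in; it is judged then, once.
The state is a dict: "t": time; "joints": joint angles; "joint_vel": joint speeds; "effort": joint torques, N m; "tool_pos": TCP position; "eef_rot": TCP orientation; "force": force on the tool from outside, world axes, zero at the start; "ft_torque": the same for the moment, N m; "finger_gap": finger opening in m; "finger_force": force on a finger pad.
Only numpy, scipy, OpenCV 4.12 (cv2) and the standard library are available. Lean on these libraries where they do the work, as an engineer would, in place of code of your own. Each camera call takes 0.05 s, during which the arm holds its last target. There are 200 camera calls.

TASK

The vegetable slicer has to be set before slicing. With a fingertip, flick its thumbwheel forward click by click (the top of the wheel goes towards the slicer's loop handle) until the red lobe stands straight up at the black index line, then push the orange lock slide towards the wheel, all the way home. Nothing needs to be grasped: do not lift or shove the slicer, and leave the food holder and everything else as they stand.

Things in the scene. Friction and masses are not known exactly. Their poses are not given: they have to be found in the camera images.
- slicer: loose 1.8 kg vegetable slicer on rubber feet: clear catch box, white frame, steel deck, 126 mm wide, 78 high. Origin: centre of its underside; +y runs along it to the black loop handle (end at y = 220 mm), -x to the white control pod (middle line x = -85, y -91 to 81, 44 wide, 52 high). The white rail beside the pod (x -63 to -49) bears the black index line level with the wheel's axle.
- wheel_axle (a point): thumbwheel centre, at (-85, 25, 55) mm in the slicer's frame, axle along the slicer's x. Black wheel 14 mm wide, 70 mm over eight round lobes (11 mm thick, centres 29.5 mm from the axle, 45 degrees apart; hub radius 26.5). The upper half stands out of the pod. On every click one lobe points straight up, tip 35 mm above the axle.
- red_lobe (a point): tip of the one red lobe, 35 mm from the axle. Wanted straight above the axle. It starts one to three clicks short: 45, 90 or 135 degrees from upright on the slicer's -y side.
- wheel (a joint): wheel angle (rad), grows as its top moves to the slicer's +y. Clicks every 0.785; stops near 0 and 5.5. Wanted 3.927 (fifth click, red lobe up). A spring holds each click: a top lobe pushed along takes some 2.5 to 3 N at most for the first half of a click, then the wheel snaps on to the next by itself. It also turns back. It cannot turn while locked.
- lock (a joint): travel of the orange lock slide (m): 0 to 0.002 (open) at the start, 0.012 fully home; grows to the slicer's +y, towards the wheel. Friction 1.5 N, it stays where it is left. Its tongue enters the wheel only when the wheel stands on a click.
- lock_top (a point): top of the orange lock slide's raised rear part, 68 mm over the worktop. That part is 20 mm wide (x) and 12 mm long (y, 6 mm either way from here); its upright rear face, 6 mm to -y of here, is 16 mm high. Behind it, to -y, the pod's top is bare for 30 mm or more, 50 to 52 mm over the worktop: a fingertip can stand there and push the slide to +y.
- food_holder: loose grey round food holder with a knob, 84 mm across and 50 mm high, resting on the slicer's deck towards the handle; to be left there
- onion: red onion on the chopping board, leave alone
- tomato: small tomato on the chopping board, leave alone
- garlic: garlic bulb on the chopping board, leave alone
- salt: salt shaker 44 mm wide, 90 mm high, on the worktop, leave alone
- spice: spice jar 41 mm wide, 105 mm high, on the worktop, leave alone
- wallcab_corner: wall cabinet, fixed: it hangs over the worktop to the left of the slicer and behind it, from about x = 0.58 away from the robot and y = -0.03 to 0.55, underside 0.44 m over the worktop. A wrist held high can strike it: draw the arm back before swinging across.
Not all that is in view belongs to the job. Several things have the shape of the food_holder; the one meant has the colours described above.

How it is judged:
By the outcome, as a careful person would: the job done as asked, in the order asked, and still so for the second after the job is handed in, with the robot touching nothing.
It also fails if it takes over 54 s, if anything falls off the work surface, if the arm or the gripper's body presses on something with over 40 N, if the wrist force passes 120 N, or if a joint passes its speed limit or range.

## Working session

There is one attempt and no reset: what is moved stays moved. The work goes in short steps, Python scripts to look and compute and a shell command to move; the robot and the scene stay as the last step left them, time stands still between calls to the robot, and variables do not carry over. Pictures are saved under pics/ and viewed, at most 10 in all, crops included, and the job is handed in when it is done.

```bash
ls; mkdir -p pics
cat > h.py <<'E'
import numpy as np, cv2
from scipy.spatial.transform import Rotation as R
from cell import r, imaging
def rot(a):
    a=np.array(a,float)
    return a if a.shape==(3,3) else (R.from_rotvec(a).as_matrix() if a.size==3 else R.from_quat(a).as_matrix())
def ray(c,uv):
    p=cv2.undistortPoints(np.array(uv,float).reshape(-1,1,2),c["mtx"],np.array(c["dist_coeffs"])).reshape(-1,2)
    d=np.c_[p[:,0],-p[:,1],-np.ones(len(p))]
    return d@rot(c["attitude"]).T
def plane(c,uv,z):
    d=ray(c,uv); o=np.array(c["xyz"]); return o+d*((z-o[2])/d[:,2])[:,None]
def depth(c,uv):
    d=ray(c,uv); z=np.array([c["range_z"][int(v),int(u)] for u,v in uv]); return np.array(c["xyz"])+d*z[:,None]
E
python3 - <<'E'
from h import *
print(r.get_obs())
for n in ("side","top"):
    c=imaging.camera(n); cv2.imwrite(f"pics/{n}0.png",c["img"]); print(n,c["xyz"],c["attitude"],c["mtx"],c["dist_coeffs"])
    np.savez(f"{n}0.npz",**{k:np.array(v) for k,v in c.items()})
E
```

```text
pics
{'t': 0.0, 'joints': array([ 1.16011113,  0.38428749,  0.01637343,  1.37116691, -0.00630981,
        1.38821114, -0.04651605]), 'joint_vel': array([-0.00088947,  0.00044693, -0.0001186 , -0.00066983,  0.00038128,
       -0.00143459, -0.00035862]), 'effort': array([-1.63309173e-04, -6.27593207e+01,  8.44332352e-01, -3.71836531e+01,
        1.65761198e-02,  1.38774273e-02,  3.75652883e-05]), 'tool_pos': array([ 0.21287193, -0.58708512,  0.23024235]), 'eef_rot': array([-3.09224290e+00, -5.43278314e-01,  5.95559881e-04]), 'force': array([-0.39654654,  0.27389413,  0.06110811]), 'ft_torque': array([0.03323131, 0.00171716, 0.01746735]), 'finger_force': 0.0, 'finger_gap': 0.08535919579311944}
side [ 0.14513111 -1.27791118  1.03098738] [ 1.04907415 -0.16234508 -0.26959994] [[477.85715726   0.         278.79053005]
 [  0.         477.85715726 217.28701234]
 [  0.           0.           1.        ]] [-0.0171975  0.         0.         0.         0.       ]
top [0.33229631 0.10461181 1.50910018] [ 0.09311108 -0.16248541 -1.53856243] [[422.87954924   0.         289.40536464]
 [  0.         422.87954924 205.32541073]
 [  0.           0.           1.        ]] [0.00461424 0.         0.         0.         0.        ]
```

View pics/side0.png

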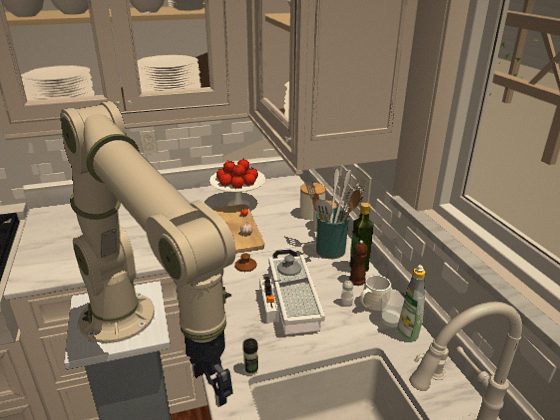

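View pics/top0.png

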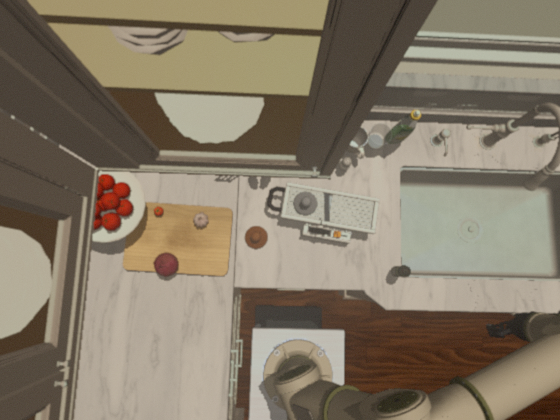

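Side: slicer at (297,295) with pod at (268,295), orange slide near (270,299). Top: pod at (327,232), handle at (275,201). Food-holder shapes: the grey one on the deck, top (306,203), matches; the brown one at top (256,237) is a decoy. I'll enlarge to confirm.

Run:
```python
from h import *
a=cv2.imread("pics/side0.png")[240:345,235:335]; b=cv2.imread("pics/top0.png")[180:250,240:385]
a=cv2.resize(a,(480,504),interpolation=2)[:504]; 
b=cv2.resize(b,None,fx=5.5,fy=5.5,interpolation=2); cv2.imwrite("pics/c1.png",a); cv2.imwrite("pics/c2.png",b); print(a.shape,b.shape)
for n in("side","top"):
    c=dict(np.load(f"{n}0.npz")); h=cv2.cvtColor(c["img"],cv2.COLOR_BGR2HSV)
    for nm,lo,hi in(("orange",(8,170,150),(18,255,255)),("red",(0,170,80),(4,255,255))):
        m=cv2.inRange(h,lo,hi); k,l,s,ce=cv2.connectedComponentsWithStats(m)
        for i in range(1,k):
            if s[i,4]>2: print(n,nm,s[i],ce[i],depth(c,[ce[i]]).round(4))
```

```text
(504, 480, 3) (385, 798, 3)
side orange [242 209   4   2   4] [243.5 209.5] [[0.54   0.4993 0.0472]]
side orange [267 295   7   7  33] [270.24242424 298.12121212] [[ 0.475  -0.1343  0.0676]]
side red [217 160  41  28 650] [237.29076923 174.00307692] [[0.5352 0.5751 0.1826]]
top orange [154 207   9   7  27] [157.92592593 209.55555556] [[0.545  0.4961 0.0469]]
top orange [334 235   3   1   3] [335. 235.] [[ 0.4732 -0.1167  0.062 ]]
top red [ 94 175  35  55 569] [109.93848858 202.14586995] [[0.5393 0.5979 0.212 ]]
top red [125 200   7  15  48] [128.14583333 207.39583333] [[0.5316 0.5572 0.1667]]
top red [108 213   6   3  10] [111.  213.8] [[0.51   0.6097 0.1632]]
top red [101 214   7   4  10] [104.6 215.9] [[0.5025 0.6282 0.1649]]
```

View pics/c1.png

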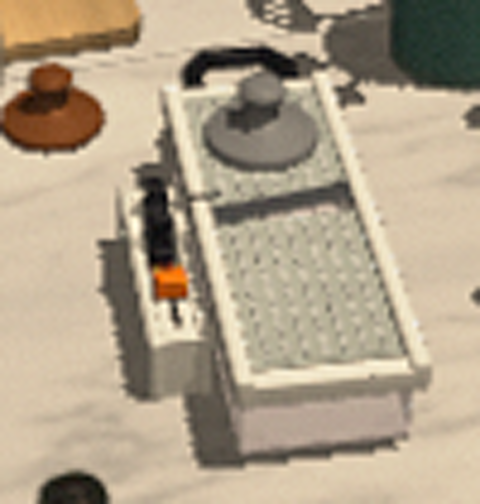

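View pics/c2.png

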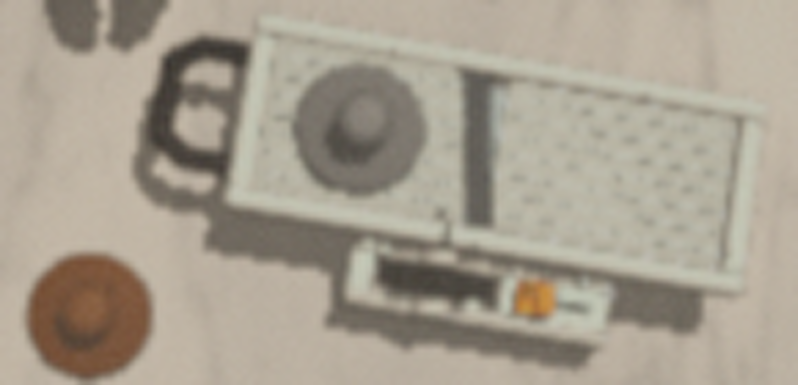

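The crops confirm the grey holder on the deck and the brown decoy on the worktop. The red lobe isn't visible here. Wheel crop position is (435,280), slide (535,298), index line (447,228). First pose estimate next.

Run:
```python
from h import *
c=dict(np.load("top0.npz")); 
q=np.array([[262,17],[762,105],[740,292],[228,205],[447,228],[148,110],[535,298],[435,280]])/5.5+[240,180]-.4
P=plane(c,q,.078); P[6]=plane(c,q[6:7],.068); P[7]=plane(c,q[7:8],.085)
print(P.round(4)); D=depth(c,q); print(D[:,2].round(4))
C=P[:4]; ey=(C[0]-C[1]+C[3]-C[2])[:2]; L=np.linalg.norm(ey)/2; ey/=np.linalg.norm(ey); ex=np.array([ey[1],-ey[0]])
print("len",L,"yaw",np.degrees(np.arctan2(ex[1],ex[0])),"width",((C[0]-C[3]+C[1]-C[2])[:2]/2)@ex, "ctr",C.mean(0))
x0=C[:,:2].mean(0)@ex; y0=P[4,:2]@ey-.025
O=ex*x0+ey*y0; print("origin",O, "handle end y",(P[5,:2]-O)@ey,"lock",(P[6,:2]-O)@ex,(P[6,:2]-O)@ey,"wheel",(P[7,:2]-O)@ex,(P[7,:2]-O)@ey,"frame y",[(p[:2]-O)@ey for p in C])
s=dict(np.load("side0.npz")); pl=np.array([[270.24,295]]); print("side lock top", plane(s,pl,.068))
T=rot(r.get_obs()["eef_rot"]); print(T)
for w in(-.13,-.085,-.04): pass
a=imaging.camera("wrist"); print("wrist cam in tool", T.T@(np.array(a["xyz"])-r.get_obs()["tool_pos"]), (T.T@rot(a["attitude"])).round(3), a["mtx"][0])
```

```text
[[ 0.6484  0.0533  0.078 ]
 [ 0.6025 -0.2642  0.078 ]
 [ 0.4835 -0.2491  0.078 ]
 [ 0.5284  0.0714  0.078 ]
 [ 0.5181 -0.0653  0.078 ]
 [ 0.5866  0.123   0.078 ]
 [ 0.477  -0.1222  0.068 ]
 [ 0.4847 -0.0574  0.085 ]]
[ 0.0724  0.0781  0.0784  0.0752  0.0761 -0.0025  0.0612  0.0886]
len 0.3222597312673515 yaw -8.09568035305653 width 0.12065104265470847 ctr [ 0.56570115 -0.0971405   0.078     ]
origin [ 0.56568037 -0.09728659] handle end y 0.22103375021369584 lock -0.08424288691565077 -0.03716572601811109 wheel -0.08581551787588627 0.028079051782356063 frame y [np.float64(0.16076923587590725), np.float64(-0.16004709465777212), np.float64(-0.16191752930628525), np.float64(0.16178560269473852)]
side lock top [[ 0.47921046 -0.11983335  0.068     ]]
[[ 9.40104700e-01  3.40885261e-01 -6.26493810e-04]
 [ 3.40885836e-01 -9.40103231e-01  1.66168947e-03]
 [-2.25234054e-05 -1.77572495e-03 -9.99998423e-01]]
wrist cam in tool [ 8.53317200e-02  1.40124212e-04 -1.43127228e-01] [[-0.     0.945  0.328]
 [ 1.     0.     0.001]
 [ 0.001  0.328 -0.945]] [373.55222924   0.         288.84648752]
```

```bash
python3 -m jog '0,0,0.12,0.095,-0.075,0,0;0,0,0.12,0.095,-0.075,0,0;0,0,0.12,0.095,-0.075,0,0;0,0,0.25,0.19,-0.15,0,0;0,0,0.25,0.19,-0.15,0,0;0,0,0.25,0.19,-0.15,0,0;0,0,0.37,0.286,-0.226,0.01,0;0,0,0.37,0.286,-0.226,0.01,0;0,0,0.37,0.286,-0.226,0.01,0;0,0,0.49,0.381,-0.301,0.03,0;0,0,0.49,0.381,-0.301,0.03,0;0,0,0.49,0.381,-0.301,0.03,0' 40; python3 -m jog '0,0,0,0,0,0,0;0,0,0,0,0,0,0;0,0,0,0,0,0,0'
cat > look.py <<'E'
import sys
from h import *
n=sys.argv[1]; u,v,w,hh,f=[float(x) for x in sys.argv[2:7]] if len(sys.argv)>2 else (0,0,560,420,1)
c=imaging.camera("wrist"); o=r.get_obs(); np.savez(n+".npz",**{k:np.array(q) for k,q in c.items()})
cv2.imwrite(f"pics/{n}.png",cv2.resize(c["img"][int(v):int(v+hh),int(u):int(u+w)],None,fx=f,fy=f,interpolation=2))
print(o["t"],o["tool_pos"],o["eef_rot"],o["finger_gap"],o["force"])
E
python3 look.py w1 0 0 560 420 1.4
```

```text
t: 1.15
tool_pos: [0.4669, -0.1767, 0.2019]
eef_rot: [3.133, -0.227, 0.001]
force: [1.3, 0.2, -0.9]
finger_gap: -0.0002
finger_force: 0.0
t: 1.4
tool_pos: [0.4661, -0.1786, 0.2018]
eef_rot: [3.134, -0.222, -0.001]
force: [-0.3, -0.4, 0.1]
finger_gap: -0.0002
finger_force: 0.0
1.45 [ 0.46584276 -0.17946169  0.20193692] [ 3.13314311e+00 -2.25251070e-01 -7.31502892e-04] -3.625257131926669e-05 [-0.02246981 -0.65738354  0.52780858]
```

View pics/w1.png

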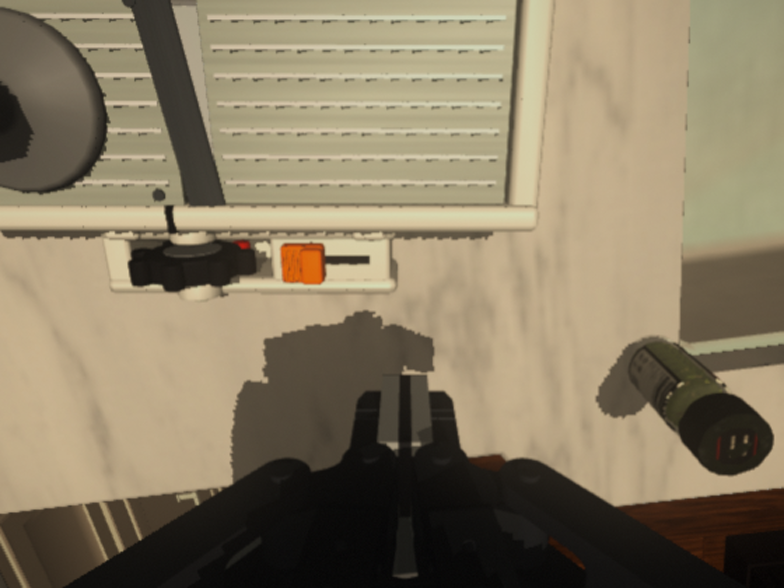

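The red lobe shows just below the wheel's rim on the -y side, at (243,245) in the view. The slide is at (303,263), index line (170,217). The closed fingertip is thin along tool y. Now measuring.

Run:
```python
from h import *
from types import SimpleNamespace
c=dict(np.load("w1.npz")); im=c["img"]; h=cv2.cvtColor(im,cv2.COLOR_BGR2HSV)
O=np.array([.5657,-.0973]); a=np.radians(-8.1); ex=np.array([np.cos(a),np.sin(a)]); ey=np.array([-ex[1],ex[0]])
loc=lambda P: np.c_[(P[:,:2]-O)@ex,(P[:,:2]-O)@ey,P[:,2]].round(4)
for nm,lo,hi in(("orange",(8,150,120),(20,255,255)),("red",(0,150,60),(5,255,255))):
    m=cv2.inRange(h,lo,hi)[:230]; k,l,s,ce=cv2.connectedComponentsWithStats(m)
    for i in range(1,k):
        if s[i,4]>5:
            v,u=np.nonzero(l==i); P=loc(depth(c,np.c_[u,v])); print(nm,s[i],ce[i],"min",P.min(0),"max",P.max(0),"med",np.median(P,0))
            if nm=="orange": T=P[P[:,2]>.064]; print("top",len(T),T.min(0),T.max(0),T.mean(0))
# frame edge & index
q=np.array([[170,210],[537,228],[537,208],[105,238],[395,290],[395,238]])/1.4
print(loc(depth(c,q)))
g=cv2.cvtColor(im,cv2.COLOR_BGR2GRAY); m=((g<70)*255).astype(np.uint8); m[:165]=0;m[215:]=0; m[:,:88]=0;m[:,190:]=0
v,u=np.nonzero(m); P=loc(depth(c,np.c_[u,v])); P=P[P[:,2]>.06]; print("wheel",P.min(0),P.max(0),np.median(P,0)); 
for x in range(-15,65,4):
    S=P[(P[:,1]*1000>=x)&(P[:,1]*1000<x+4)]
    if len(S): print(x+2,(S[:,2].max()*1000).round(1),end="; ")
o=r.get_obs(); print(o["tool_pos"],loc(np.array([o["tool_pos"]])),rot(o["eef_rot"]).round(4).tolist(),loc(np.array([c["xyz"]])),o["joints"])
```

```text
orange [201 174  31  29 825] [215.68727273 187.68606061] min [-0.094  -0.0944  0.0579] max [-0.0017 -0.0249  0.345 ] med [-0.0813 -0.0379  0.0643]
top 431 [-0.0928 -0.0944  0.0641] [-0.0017 -0.0269  0.345 ] [-0.08167332 -0.04220255  0.06981439]
red [167 172  11   6  50] [173.   174.26] min [-0.0796 -0.0043  0.0345] max [-0.0759  0.0079  0.0542] med [-0.07665  0.0026   0.03875]
[[-0.0496  0.0251  0.0796]
 [-0.0758 -0.1825  0.0017]
 [-0.0625 -0.1815  0.0011]
 [-0.0708  0.0774  0.0514]
 [-0.1199 -0.0876  0.0003]
 [-0.0826 -0.0879  0.0014]]
wheel [-0.0983 -0.0944  0.0601] [-0.0017  0.0586  0.345 ] [-0.0799  0.0215  0.0794]
-9 60.8; -5 62.5; -1 80.8; 3 83.0; 7 83.3; 11 81.1; 15 81.0; 19 86.7; 23 91.4; 27 91.6; 31 90.3; 35 81.0; 39 80.8; 43 82.4; 47 83.7; 51 82.2; 55 61.5; 59 61.7; [ 0.46584276 -0.17946169  0.20193692] [[-0.0873 -0.0954  0.2019]] [[0.9897, -0.143, -0.0005], [-0.143, -0.9897, -0.0003], [-0.0004, 0.0004, -1.0]] [[-0.0017 -0.0944  0.345 ]] [ 0.56030875  0.1448313  -0.28328627  1.74214383  0.04284422  1.26096223
 -1.44758676]
```

Red sits at axle-relative (-22,-16) mm, which means 135°, so three clicks are needed. The axle is at about y 26 mm in my slicer frame, consistent with the given size. Moving to pre-position with a slight tilt, so the front corner of the fingertip leads.

```bash
python3 -m jog '-0.1,0,0,0.001,-0.033,0.03,0;-0.2,0,0,0.002,-0.066,0.06,0;-0.3,0,0,0.004,-0.099,0.09,0;-0.3,0,0,0.004,-0.099,0.09,0;-0.3,0,0,0.004,-0.099,0.09,0;-0.3,0,0,0.004,-0.099,0.09,0;-0.3,0,0,0.004,-0.099,0.09,0'
cat > st.py <<'E'
import sys
from h import *
O=np.array([.5657,-.0973]); a=np.radians(-8.1); ex=np.array([np.cos(a),np.sin(a)]); ey=np.array([-ex[1],ex[0]])
loc=lambda P: np.c_[(P[:,:2]-O)@ex,(P[:,:2]-O)@ey,P[:,2]].round(4)
o=r.get_obs(); T=rot(o["eef_rot"]); print(o["t"],"TCP loc",loc(o["tool_pos"][None]),"corner",loc((o["tool_pos"]-T[:,1]*.007)[None]),"z axis in loc",T[:2,2]@ey,T[:2,2]@ex,T[2,2],"F",o["force"].round(1))
def blobs(n):
    c=imaging.camera(n); h=cv2.cvtColor(c["img"],cv2.COLOR_BGR2HSV)
    for nm,lo,hi in(("orange",(8,150,120),(20,255,255)),("red",(0,150,60),(5,255,255))):
        k,l,s,ce=cv2.connectedComponentsWithStats(cv2.inRange(h,lo,hi))
        for i in range(1,k):
            if s[i,4]>5:
                v,u=np.nonzero(l==i); P=loc(depth(c,np.c_[u,v])); M=np.median(P,0)
                if abs(M[0]+.085)<.03 and abs(M[1])<.08: print(n,nm,s[i,4],ce[i].round(1),"med",M,"min",np.percentile(P,5,0).round(4),"max",np.percentile(P,95,0).round(4))
    return c
if __name__=="__main__":
    for n in sys.argv[1:]: blobs(n)
E
python3 st.py wrist side; python3 look.py w2 0 0 560 420 1.2
```

```text
t: 2.03
tool_pos: [0.4844, -0.0831, 0.1126]
eef_rot: [2.834, -0.206, -0.031]
force: [-0.4, -0.8, 0.3]
finger_gap: -0.0001
finger_force: 0.0
2.0333 TCP loc [[-0.0825  0.0026  0.1126]] corner [[-0.0825  0.0092  0.1105]] z axis in loc -0.2958712289047009 -0.0008579972507331696 -0.955227449221985 F [-0.4 -0.8  0.3]
wrist orange 1534 [327.4 231.8] med [-0.08065 -0.03625  0.0633 ] min [-0.0917 -0.0461  0.0589] max [-0.0723 -0.0251  0.0689]
wrist red 38 [251.  218.3] med [-0.07655  0.00405  0.0394 ] min [-0.0785  0.0012  0.0373] max [-0.0759  0.0078  0.0467]
side orange 41 [270.1 298.3] med [-0.0843 -0.0457  0.062 ] min [-0.0931 -0.0509  0.053 ] max [-0.0751 -0.0261  0.0677]
2.1833 [ 0.48462324 -0.08325277  0.11302587] [ 2.83428409 -0.20836929 -0.02892219] 1.793420845720289e-05 [0.69683774 0.08295079 0.13552582]
```

View pics/w2.png

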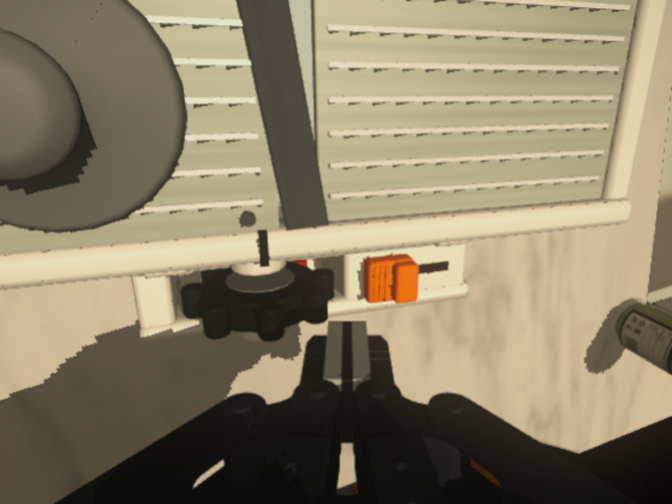

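Picture: finger stands just behind the wheel ((348,350)), red barely visible at (300,264), slide at (392,280). First flick.

```bash
python3 -m jog '0,0,0,0,-0.0095,0.0238,0;0,0,0,0,-0.0095,0.0238,0;0,0,0,0,-0.017,0.0214,0;0,0,0,0,-0.0247,0.019,0'; python3 st.py;  python3 -m jog '0,0,0,0,-0.0077,-0.0023,0;0,0,0,0,-0.0134,-0.0041,0;0,0,0,0,-0.0191,-0.0059,0;0,0,0,0,-0.0191,-0.0059,0'; python3 st.py wrist
```

```text
t: 2.52
tool_pos: [0.4866, -0.0646, 0.0875]
eef_rot: [2.833, -0.206, -0.032]
force: [-0.0, -2.1, 0.3]
finger_gap: -0.0001
finger_force: 1.0
2.5167 TCP loc [[-0.0829  0.0212  0.0875]] corner [[-0.0829  0.0279  0.0854]] z axis in loc -0.2970705995808425 -0.00150795353113245 -0.9548543265550126 F [-0.  -2.1  0.3]
t: 2.85
tool_pos: [0.4905, -0.0408, 0.087]
eef_rot: [2.837, -0.198, -0.028]
force: [0.4, -0.5, 0.2]
finger_gap: 0.0002
finger_force: 0.0
2.85 TCP loc [[-0.0824  0.0453  0.087 ]] corner [[-0.0824  0.052   0.085 ]] z axis in loc -0.29406691123097517 0.0016325026415532073 -0.955783441295254 F [ 0.4 -0.5  0.2]
wrist orange 1817 [416.2 240.7] med [-0.0806 -0.0359  0.0633] min [-0.0914 -0.0457  0.0584] max [-0.0723 -0.0245  0.0689]
wrist red 219 [359.6 239.5] med [-0.077  -0.0027  0.0599] min [-0.0825 -0.0068  0.0536] max [-0.0759  0.0025  0.0721]
```

One click: red is now at 90°. Lift, go back, flick again.

```bash
python3 -m jog '0,0,0,0,0.0089,-0.0287,0;0,0,0,0,0.0089,-0.0287,0;0,0,0,0,0.0481,-0.0166,0;0,0,0,0,0.0481,-0.0166,0;0,0,0,0,0.0392,0.0121,0;0,0,0,0,0.0392,0.0121,0'; python3 st.py wrist
```

```text
t: 3.4
tool_pos: [0.4818, -0.085, 0.0835]
eef_rot: [2.835, -0.204, -0.037]
force: [-1.0, 0.4, -0.8]
finger_gap: -0.0002
finger_force: 0.0
3.4 TCP loc [[-0.0848  0.0003  0.0835]] corner [[-0.0848  0.007   0.0815]] z axis in loc -0.29608114198485463 -0.0048018940404684005 -0.9551507206585612 F [-1.   0.4 -0.8]
wrist orange 2022 [345.5 248.8] med [-0.0804 -0.0362  0.0633] min [-0.0918 -0.0463  0.058 ] max [-0.0723 -0.0251  0.0689]
wrist red 385 [281.9 251.1] med [-0.0784 -0.0034  0.0599] min [-0.0873 -0.0075  0.0543] max [-0.0759  0.0011  0.0665]
```

```bash
python3 -m jog '0,0,0,0,-0.0093,-0.004,0;0,0,0,0,-0.0169,-0.0063,0;0,0,0,0,-0.0245,-0.0087,0;0,0,0,0,-0.0322,-0.011,0;0,0,0,0,-0.038,-0.0128,0;0,0,0,0,-0.038,-0.0128,0'; python3 st.py wrist
```

```text
t: 3.95
tool_pos: [0.4903, -0.0416, 0.088]
eef_rot: [2.837, -0.198, -0.028]
force: [-0.9, 0.7, -0.3]
finger_gap: -0.0
finger_force: 0.0
3.95 TCP loc [[-0.0824  0.0445  0.088 ]] corner [[-0.0825  0.0512  0.0859]] z axis in loc -0.29413296600778555 0.0015872068165466643 -0.9557631919476628 F [-0.9  0.7 -0.3]
wrist orange 1798 [414.  240.1] med [-0.08055 -0.0361   0.0632 ] min [-0.0915 -0.0457  0.0581] max [-0.0723 -0.0246  0.0688]
wrist red 622 [358.2 263.8] med [-0.081    0.0072   0.08035] min [-0.0886  0.0022  0.0756] max [-0.076   0.0107  0.0821]
```

Red at 45°. Third flick, same strokes.

```bash
python3 -m jog '0,0,0,0,0.0089,-0.0287,0;0,0,0,0,0.0089,-0.0287,0;0,0,0,0,0.0461,-0.0172,0;0,0,0,0,0.0461,-0.0172,0;0,0,0,0,0.0372,0.0115,0;0,0,0,0,0.0372,0.0115,0;0,0,0,0,0.0372,0.0115,0'; python3 st.py wrist;  python3 -m jog '0,0,0,0,-0.0093,-0.003,0;0,0,0,0,-0.0169,-0.0053,0;0,0,0,0,-0.0245,-0.0077,0;0,0,0,0,-0.0322,-0.01,0;0,0,0,0,-0.037,-0.0115,0;0,0,0,0,-0.037,-0.0115,0'; python3 st.py wrist; python3 -m jog '0,0,0,0,0.0089,-0.0287,0;0,0,0,0,0.0089,-0.0287,0;0,0,0,0,0.0089,-0.0287,0'; python3 st.py wrist side; python3 look.py w3 0 0 560 420 1.2
```

```text
t: 4.58
tool_pos: [0.4829, -0.0831, 0.0868]
eef_rot: [2.835, -0.202, -0.035]
force: [-0.0, 1.0, -0.4]
finger_gap: 0.0001
finger_force: 0.0
4.5833 TCP loc [[-0.084   0.0024  0.0868]] corner [[-0.084   0.0091  0.0848]] z axis in loc -0.2959577086869359 -0.003488841379184246 -0.9551946726477328 F [-0.   1.  -0.4]
wrist orange 1950 [346.4 247. ] med [-0.0804 -0.0362  0.0633] min [-0.0915 -0.0462  0.0578] max [-0.0722 -0.025   0.0689]
wrist red 300 [273.7 265.1] med [-0.0765   0.00765  0.0788 ] min [-0.0821  0.0015  0.074 ] max [-0.0757  0.0107  0.0815]
t: 5.13
tool_pos: [0.4901, -0.042, 0.0878]
eef_rot: [2.837, -0.198, -0.029]
force: [-1.1, -0.3, 0.0]
finger_gap: 0.0001
finger_force: 0.0
5.1333 TCP loc [[-0.0826  0.0441  0.0878]] corner [[-0.0826  0.0508  0.0857]] z axis in loc -0.29433718450436236 0.0010499801234814185 -0.9557010617132251 F [-1.1 -0.3  0. ]
wrist orange 1789 [413.8 240. ] med [-0.0805 -0.0361  0.0632] min [-0.0914 -0.0457  0.0583] max [-0.0723 -0.0246  0.0688]
wrist red 662 [326.1 276. ] med [-0.0792  0.0269  0.0892] min [-0.088   0.0217  0.0817] max [-0.0758  0.0318  0
[... 240 characters left out ...]
.2950713019473902 0.002625475498640152 -0.9554716289066242 F [-0.3  0.  -0.6]
wrist orange 1314 [380.6 222.6] med [-0.0808 -0.0361  0.0632] min [-0.0916 -0.0459  0.0587] max [-0.0723 -0.0249  0.0688]
wrist red 575 [297.9 252.1] med [-0.081   0.0277  0.0891] min [-0.0882  0.022   0.0832] max [-0.0759  0.0317  0.0909]
side orange 40 [270.1 298.4] med [-0.08475 -0.0475   0.0634 ] min [-0.0944 -0.052   0.0536] max [-0.0758 -0.0291  0.0706]
side red 14 [267.6 279.5] med [-0.0822  0.0227  0.0857] min [-0.0886  0.0162  0.0493] max [-0.0717  0.0805  0.0903]
5.5833 [ 0.48917978 -0.04479932  0.11717175] [ 2.83478161 -0.20245436 -0.03172348] -0.00013356349457402974 [-0.13763459  0.34252021 -0.11444284]
```

View pics/w3.png

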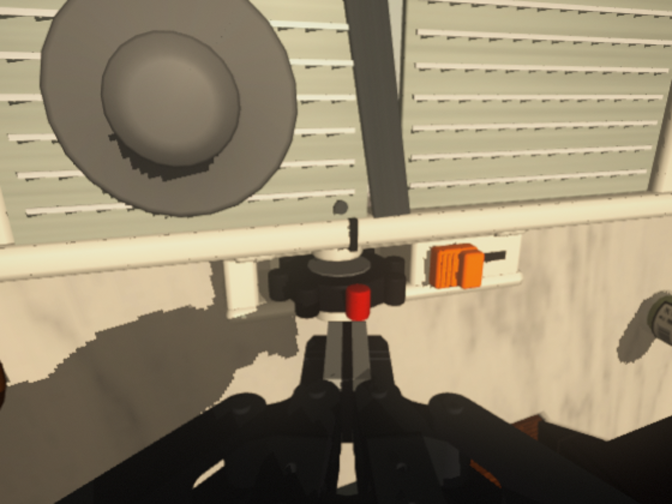

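Red lobe points straight up at the index line ((357,302) versus line (353,235)), as wanted. The slide's raised rear part is at (472,268). Moving behind it and untilting.

```bash
python3 -m jog '0.1,0,0,0,0.038,0.012,0;0.2,0,0,0,0.076,0.024,0;0.3,0,0,0,0.106,0.033,0;0.3,0,0,0,0.106,0.033,0;0.3,0,0,0,0.106,0.033,0;0.3,0,0,0,0.106,0.033,0;0.3,0,0,0,0.106,0.033,0'; python3 st.py
python3 - <<'E'
from st import *
c=imaging.camera("wrist"); h=cv2.cvtColor(c["img"],cv2.COLOR_BGR2HSV)
v,u=np.nonzero(cv2.inRange(h,(8,150,120),(20,255,255))); P=loc(depth(c,np.c_[u,v])); P=P[(abs(P[:,0]+.085)<.03)&(abs(P[:,1]+.04)<.03)]
for y in range(-52,-20,2):
    S=P[(P[:,1]*1000>=y)&(P[:,1]*1000<y+2)]
    if len(S): print(y+1,len(S),np.median(S[:,2]),S[:,0].min(),S[:,0].max())
v,u=np.mgrid[150:300:2,100:500:2]; uv=np.c_[u.ravel(),v.ravel()]; P=loc(depth(c,uv))
for y in range(-96,-46,6):
    S=P[(abs(P[:,1]*1000-y)<3)&(abs(P[:,0]+.083)<.008)&(P[:,2]<.3)]; 
    if len(S): print("pod",y,np.median(S[:,2]),S[:,2].max())
E
```

```text
t: 6.17
tool_pos: [0.4737, -0.1532, 0.1169]
eef_rot: [-3.133, 0.221, 0.002]
force: [0.4, 0.4, 0.8]
finger_gap: -0.0
finger_force: 0.0
6.1667 TCP loc [[-0.0832 -0.0683  0.1169]] corner [[-0.0832 -0.0613  0.1169]] z axis in loc 0.0003795217423281314 -0.0011929593125492395 -0.9999992164053558 F [0.4 0.4 0.8]
6.1667 TCP loc [[-0.0832 -0.0683  0.1169]] corner [[-0.0832 -0.0613  0.1169]] z axis in loc 0.0003795217423281314 -0.0011929593125492395 -0.9999992164053558 F [0.4 0.4 0.8]
-49 41 0.0645 -0.0914 -0.0732
-47 157 0.0678 -0.0997 -0.0722
-45 150 0.0683 -0.1013 -0.0719
-43 153 0.0682 -0.1012 -0.0718
-41 143 0.0682 -0.1007 -0.0719
-39 148 0.0684 -0.0924 -0.072
-37 108 0.0679 -0.0925 -0.0719
-35 109 0.0624 -0.094 -0.072
-33 132 0.06295 -0.0935 -0.072
-31 141 0.0628 -0.094 -0.0718
-29 125 0.0626 -0.0936 -0.072
-27 127 0.063 -0.0943 -0.0719
-25 58 0.062 -0.0929 -0.0729
pod -96 0.0005 0.0014
pod -90 0.00065 0.0013
pod -84 0.05025 0.1384
pod -78 0.1258 0.1393
pod -72 0.0507 0.0522
pod -66 0.0508 0.0523
pod -60 0.0514 0.1391
pod -54 0.051 0.1393
pod -48 0.0646 0.0695
```

```bash
python3 -m jog '0,0,0,0,0,0.03,0;0,0,0,0,0,0.05,0;0,0,0,0,0,0.0595,0;0,0,0,0,0,0.0595,0'; python3 st.py; python3 -m jog '0,0,0,0,-0.006,0,0;0,0,0,0,-0.012,0,0;0,0,0,0,-0.016,0,0;0,0,0,0,-0.02,0,0;0,0,0,0,-0.02,0,0'; python3 st.py wrist side
```

```text
t: 6.55
tool_pos: [0.4725, -0.1522, 0.0558]
eef_rot: [-3.133, 0.218, 0.007]
force: [-1.1, 0.0, 0.2]
finger_gap: -0.0004
finger_force: 0.0
6.55 TCP loc [[-0.0845 -0.0674  0.0558]] corner [[-0.0845 -0.0604  0.0558]] z axis in loc 0.0011622073196174277 -0.004412732703596656 -0.9999895884779169 F [-1.1  0.   0.2]
t: 6.97
tool_pos: [0.4775, -0.135, 0.0591]
eef_rot: [3.132, -0.223, 0.003]
force: [-0.3, -2.8, 1.5]
finger_gap: 0.0001
finger_force: 1.4
6.9667 TCP loc [[-0.0821 -0.0497  0.0591]] corner [[-0.0821 -0.0427  0.0591]] z axis in loc -0.0016740739268135316 0.0020648865687178273 -0.9999964668537312 F [-0.3 -2.8  1.5]
wrist orange 2213 [232.7 283.8] med [-0.0761 -0.0271  0.0635] min [-0.089  -0.0353  0.057 ] max [-0.0721 -0.0156  0.0693]
wrist red 1337 [ 82.9 325.8] med [-0.0805  0.0247  0.089 ] min [-0.0884  0.0213  0.0835] max [-0.0761  0.0298  0.091 ]
```

```bash
python3 -m jog '0,0,0,0,-0.002,0,0;0,0,0,0,-0.002,0,0'; python3 -m jog '0,0,0,0,-0.002,0,0;0,0,0,0,-0.002,0,0;0,0,0,0,-0.002,0,0'; python3 st.py wrist
```

```text
t: 7.23
tool_pos: [0.4775, -0.1346, 0.059]
eef_rot: [3.131, -0.226, 0.003]
force: [-1.4, -7.9, 4.0]
finger_gap: 0.0003
finger_force: 4.4
t: 7.48
tool_pos: [0.4775, -0.134, 0.059]
eef_rot: [3.13, -0.228, 0.003]
force: [-2.4, -12.3, 4.2]
finger_gap: 0.0002
finger_force: 6.3
7.4833 TCP loc [[-0.0821 -0.0487  0.059 ]] corner [[-0.0821 -0.0417  0.059 ]] z axis in loc -0.003547807569100529 0.0019631827501826616 -0.9999917794536821 F [ -2.4 -12.3   4.2]
wrist orange 2179 [233.6 283.7] med [-0.0761 -0.0264  0.0635] min [-0.0889 -0.0348  0.057 ] max [-0.0721 -0.0151  0.0692]
wrist red 1341 [ 84.3 326.5] med [-0.0804  0.0251  0.0889] min [-0.0883  0.0218  0.0835] max [-0.0761  0.0305  0.091 ]
```

```bash
python3 -m jog '0,0,0,0,0.01,0,0;0,0,0,0,0.022,0,0;0,0,0,0,0.022,-0.03,0;0,0,0,0,0.022,-0.058,0;0,0,0,0,0.022,-0.058,0;0,0,0,0,0.022,-0.058,0'
python3 - <<'E'
from st import *
c=blobs("wrist"); h=cv2.cvtColor(c["img"],cv2.COLOR_BGR2HSV); cv2.imwrite("pics/w4.png",cv2.resize(c["img"],None,fx=1.2,fy=1.2))
v,u=np.nonzero(cv2.inRange(h,(8,150,120),(20,255,255))); P=loc(depth(c,np.c_[u,v])); P=P[(abs(P[:,0]+.085)<.03)&(abs(P[:,1]+.03)<.03)]
for y in range(-42,-10,1):
    S=P[(P[:,1]*1000>=y)&(P[:,1]*1000<y+1)]
    if len(S): print(y+.5,len(S),np.median(S[:,2]))
blobs("side")
E
```

```text
t: 8.03
tool_pos: [0.4756, -0.1522, 0.1177]
eef_rot: [3.133, -0.222, 0.006]
force: [-0.4, 0.1, -0.9]
finger_gap: -0.0002
finger_force: 0.0
8.0333 TCP loc [[-0.0815 -0.067   0.1177]] corner [[-0.0815 -0.06    0.1177]] z axis in loc 4.060363641904556e-05 0.0038429618664167576 -0.9999926149704497 F [-0.4  0.1 -0.9]
wrist orange 1557 [217. 237.] med [-0.0804 -0.0263  0.0639] min [-0.0917 -0.036   0.0591] max [-0.0723 -0.0146  0.0691]
wrist red 644 [108.1 256.3] med [-0.08115  0.0253   0.0893 ] min [-0.0885  0.0219  0.0833] max [-0.0763  0.0305  0.0911]
-36.5 71 0.0662
-35.5 75 0.0678
-34.5 74 0.0682
-33.5 72 0.06814999999999999
-32.5 75 0.0683
-31.5 68 0.0684
-30.5 75 0.0682
-29.5 75 0.0683
-28.5 69 0.0683
-27.5 73 0.0682
-26.5 69 0.0682
-25.5 61 0.0679
-24.5 27 0.063
-23.5 46 0.0621
-22.5 78 0.0626
-21.5 64 0.06334999999999999
-20.5 54 0.06255
-19.5 78 0.06255
-18.5 61 0.0633
-17.5 51 0.0626
-16.5 81 0.0626
-15.5 58 0.0634
-14.5 48 0.0626
-13.5 43 0.0621
-12.5 5 0.0611
side orange 44 [269.4 295.9] med [-0.0848  -0.0342   0.06235] min [-0.0935 -0.0411  0.0529] max [-0.0761 -0.0107  0.0687]
side red 10 [267.  279.2] med [-0.0864  0.0214  0.0869] min [-0.095  -0.078   0.0756] max [-0.0828  0.0464  0.1664]
```

View pics/w4.png

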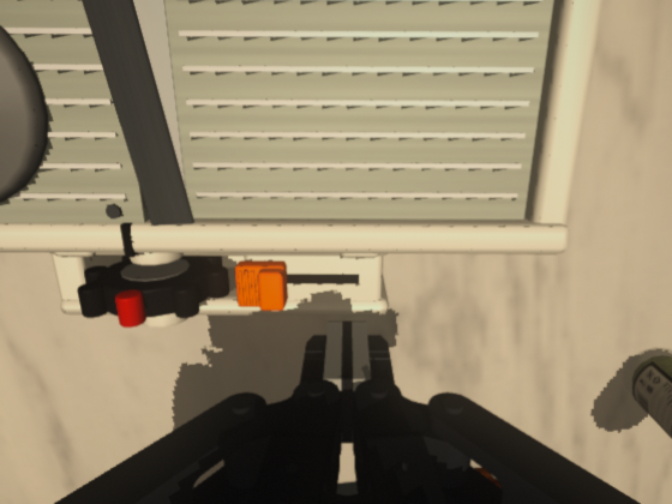

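The picture shows the red lobe up at (130,308) by the index line (127,238). The slide, at (262,286), sits close to the wheel: it travelled about 11.5 mm and met a hard stop at 12 N. The robot is clear, so I'm handing in.

```bash
python3 -c "
from cell import r
print(r.hand_in())"
```

```text
the job is handed in; nothing more can be done
None
```

I flicked the wheel three clicks so the red lobe stands up at the index line, then pushed the lock slide about 11.5 mm to a firm stop at about 12 N. The job is handed in with the robot clear of everything; no verdict came back.

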